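# Bring the easel clamp down on the amulet tray and pin it

### The arm

A 6-joint arm with a two-finger parallel gripper is mounted at the origin on the work surface. World frame = base frame: x ahead of the robot, y to its left, z up, the work surface at z = 0. Lengths are in mm, angles in rad, forces in N, time in s.
With the tool pointing down it reaches from about 275 to 750 mm from the base axis. Payload 10.2 kg.
Tool frame: the origin (TCP) lies on the centre line of the jaws, within the pads' length; the fingertips stand 25 mm ahead of it and the grasp point (between the pads) lies 6 mm ahead of it; z points along the fingers, y is the line along which they close (so a half turn about z gives the same grasp; the last joint's range is limited). The gripper opens to 85 mm and grips with 20 to 120 N. Pads are 22 mm wide; open, the fingers measure 114 mm over their backs; the gripper's body (76 mm by 85 mm) begins 54 mm behind the grasp point. The pads swing forward as they close: fully open they stand 13 mm farther back than shut.
Start: joints at [-1.558, 0.313, 1.498, -0, 1.331, -0.223], TCP at [122.637, -510.482, 256.294] pointing down, gripper open.
Joint ranges: [-2.94, 2.94], [-0.97, 2.17], [0.19, 2.56], [-1.23, 4.37], [0.02, 3.11], [-2.88, 2.88]. Speed limits (rad/s): [2.39, 2.39, 3.01, 3.14, 3.14, 3.14].

### API

Orientations are given as a 3x3 rotation matrix whose columns are the frame's x, y, z axes.
In Python, from bench import r gives the robot as it stands.
- The arm moves only by the tool arm_command, never from a script. Its argument "commands" is a list of rows, each an object with "grip": the opening, from 0 (shut) to 1 (fully open); "translation": the shift along the tool's x, y, z in units of 25 mm (1.0 is 25 mm), a list of three; "twist": the turn, a rotation vector about the tool's x, y, z in units of 5 degrees (1.0 is 5 degrees), a list of three. In form: [{"grip": grip, "translation": [tx, ty, tz], "twist": [ax, ay, az]}, ...]. A call has 1 to 8 rows; each row shifts and turns the commanded pose from where the row before left it, along the tool's axes as they then stand; what a row does not reach is not made up. A row lasts 1/12 s, in which the tool goes at most 41.7 mm and 7.16 degrees, less where a joint would pass 70% of its speed; a pose out of reach is approached as far as the arm can. A call is refused whole if a number of a shift passes 1 or a number of a turn 1, either way. A call with a gripper value outside its range is refused whole. The fingers move at their own pace and stop on an object; "squeeze" is the grip in N (left out, the last holds). Time passes only in rows, so rows that do not move let the fingers close. It gives the time, the measured TCP pose, the force, the opening and the grip force at its end, in the units of the state.
- r.state(): the state, without advancing time (a new reading comes with each control period).
- r.camera(name): name is "scene" or "top" or "wrist"; returns a dict with "pixels" (384x512x3 uint8, red, green, blue), "mtx" (3x3 intrinsics, pixels), "dist_coeffs" ([k1, k2, p1, p2, k3] as OpenCV has them; the pictures are not rectified), "R" (3x3) and "t" (3): a world point X has camera coordinates R X + t. Camera axes: x right, y down, z forward; pixel columns grow to the right and rows downward; lengths in mm; the calibration is good to about 2 mm. A picture is of the moment at which its call begins. There is no depth.
- r.close_job(): hands the job in; it is judged then, once.
Trained networks look in a picture, given as the dict that the camera call returned (one of the last four; its "shot" number tells which), for a name from the list of things; names that differ only in an ending like _2 or _b are one class to them, and where a whole thing is asked for, a point or a joint stands for the part that bears it (a point fixed in the world has none). Each returns a list of dicts, best first, with "score" (0 to 1); they miss things now and then, are a little off and sometimes report something else, mostly with a low value. They report only what shows in the picture. A call takes as long as a camera call. They do not tell look-alikes from the thing itself.
- r.trace(thing, picture): "region" (384x512 bool, what is visible of it) and "uv" ([column, row] in pixels, amid what is visible of it).
The state is a dict: "t": time; "q": joint angles; "qvel": joint speeds; "tau": joint torques, N m; "eef_pos": TCP position; "tool_rot": TCP orientation; "ft_force": force on the tool from outside, world axes, zero at the start; "wrist_torque": the same for the moment, N m; "finger_gap": finger opening in mm; "finger_force": force on a finger pad.
Only numpy, scipy, OpenCV 4.12 (cv2) and the standard library are available. Lean on these libraries where they do the work, as an engineer would, in place of code of your own. Each camera call takes 0.05 s, during which the arm holds its last target. There are 200 camera calls.

### The job

The tray of amulets on the sloping display easel is loose: its top clamp is pinned too high. Pull the red-knobbed detent pin out of the mast, slide the clamp down the mast until it is up against the upper edge of the tray, and push the pin fully home again through the clamp and the mast hole that now lines up. Then let go; leave the tray sitting on its front lip and do not disturb the baskets, the gel bottle or the bin of stones.

Things in the scene. Friction and masses are not known exactly. Their poses are not given: they have to be found in the camera images.
- pin: Steel detent pin, 0.11 kg. Origin: underside of its collar, on its axis; +z runs along the pin out to the knob. Shank 12 mm diameter, 56 mm long below the origin, last 6 mm tapering to a 6 mm nose; collar 20 mm diameter, 0 to 10 mm. Two spring balls 48 mm below the origin snap out under the mast: 10 to 20 N to pull out, 5 to 15 N to push in. Starts home in mast_hole_top.
- pin_knob (a point): Centre of the pin's red knurled knob, on the pin axis, 26 mm from the pin's origin: a cylinder 30 mm in diameter, 26 mm high, to be gripped anywhere round it. z along the pin, outwards. Drawn 22 mm the pin is clear of the mast but still steered by the clamp's guide block, so the clamp can be slid along by the pin; drawn 56 mm it is right out.
- clamp (a joint): How far (m) the blue clamp has slid down the mast: 0 at the top hole (start), 0.060 when its bore lines up with mast_hole_low, its crossbar then against the tray (nominally 0.7 mm off). Travel -0.03 to 0.085, blocked by the tray soon after 0.060. It moves only with the pin clear of the mast; stays where left; about 7 N moves it up the slope, 2 N down.
- clamp_guide (a point): Centre of the outer face of the clamp's guide block (36 x 36 x 33 mm, bore 13.4 mm), on which the pin's collar rests, 34 mm above the mast face. Moves with the clamp. x points up the slope, y across it, z square out of the slope along the bore. Nothing of the clamp is higher than this face; its cheeks reach 30 mm either side in y, at most 10 mm above the mast.
- clamp_face (a point): Middle of the rubber face of the clamp's crossbar, which meets the tray's upper edge. Axes as clamp_guide. The crossbar is 200 mm wide (y), 16 mm thick, and lies 29 to 45 mm down the slope from the bore; its top is 22 mm above the mast face.
- mast_hole_top (a point): Mouth, on the mast's upper face, of the hole in which the pin starts. Axes as clamp_guide. The mast is a flat aluminium bar 40 x 8 mm sloping 35 degrees, so its holes and the pin lean 35 degrees from vertical towards the easel's front. It has four 13.4 mm through holes 30 mm apart: one above this, this one, one in between, and mast_hole_low.
- mast_hole_low (a point): Mouth of the lowest mast hole, on the mast's upper face, 60 mm down the slope from mast_hole_top: the hole for the clamp when it is against the tray. Axes as clamp_guide. The pin is home when its origin lies 34 mm out along z from here.
- tray: Black tray, 150 mm (along the slope) x 240 mm x 20 mm high, red inside, with rows of amulets, about 0.55 kg. Lies on the easel with its lower edge on the front lip. Origin: centre of its underside; x points up the slope.
- easel: The fixed dark steel display easel: 270 mm deep, 250 mm wide, 240 mm high at the back. Origin: on the table, midway between its feet, nearly under the pin. Its slope rises to +x and faces -x.
- baskets: Bystander: stack of coloured plastic baskets, 134 mm across, 111 mm high. Origin: centre of its underside.
- gel_bottle: Bystander: blue hand-gel pump bottle, 62 mm across, 163 mm high. Origin: centre of its underside.
- stone_bin: Bystander: open pink bin of stones, 160 x 120 x 50 mm. Origin: centre of its underside.
Things that resemble listed ones, but are neither listed nor needed, are in the scene too. What is shaped like the pin but green or pink is not meant.

How it is judged:
By the outcome, as a careful person would: the job done as asked, in the order asked, and still so for the second after the job is handed in, with the robot touching nothing.
It also fails if it takes over 38 s, if anything falls off the work surface, if the arm or the gripper's body presses on something with over 40 N, if the wrist force passes 120 N, or if a joint passes its speed limit or range.

## Working session

There is one attempt and no reset: what is moved stays moved. The work goes in short steps, Python scripts to look and compute and a tool call to move; the robot and the scene stay as the last step left them, time stands still between calls to the robot, and variables do not carry over. Pictures are saved under pics/ and viewed, at most 10 in all, crops included, and the job is handed in when it is done.

Besides the shell and the picture viewer there is one more tool, called after ">>>" by a JSON object that holds its "fn" and its "kwargs", one argument or row to a line. arm_command: Moves the arm, as the interface text tells. Its arguments: {"type":"object","properties":{"commands":{"type":"array"},"squeeze":{"type":"number"}},"required":["commands"]}

```bash
ls; mkdir -p pics
cat > h.py <<'E'
import numpy as np, cv2
from bench import r
def snap(n):
    return r.camera(n)
def save(p,f,box=None,s=1):
    im=p["pixels"][:,:,::-1]
    if box: im=im[box[1]:box[3],box[0]:box[2]]
    cv2.imwrite("pics/"+f,cv2.resize(im,None,fx=s,fy=s,interpolation=cv2.INTER_CUBIC))
def ray(p,uv):
    u=cv2.undistortPoints(np.array([[uv]],float),np.array(p["mtx"]),np.array(p["dist_coeffs"]))[0,0]
    R=np.array(p["R"]);t=np.array(p["t"]).ravel()
    d=R.T@np.array([u[0],u[1],1]);return -R.T@t,d/np.linalg.norm(d)
def tri(rs):
    A=np.zeros((3,3));b=np.zeros(3)
    for c,d in rs:
        M=np.eye(3)-np.outer(d,d);A+=M;b+=M@c
    x=np.linalg.solve(A,b)
    return x,[np.linalg.norm((np.eye(3)-np.outer(d,d))@(x-c)) for c,d in rs]
def proj(p,X):
    return cv2.projectPoints(np.array(X,float).reshape(-1,3),cv2.Rodrigues(np.array(p["R"]))[0],np.array(p["t"],float),np.array(p["mtx"]),np.array(p["dist_coeffs"]))[0][:,0]
E
python3 - <<'E'
from h import *
a=snap("scene");b=snap("top")
save(a,"s0.png");save(b,"t0.png")
for n,p in(("scene",a),("top",b)):
    for th in("pin","pin_knob","clamp","tray","easel"):
        for d in r.trace(th,p)[:4]:
            print(n,th,round(d["score"],2),np.round(d["uv"],1),d["region"].sum())
cv2.imwrite("pics/both0.png",np.vstack([np.hstack([cv2.resize(x["pixels"][:,:,::-1],(400,300)) for x in(a,b)])]))
s=r.state();print(s["eef_pos"],s["tool_rot"],s["t"])
E
```

```text
pics
scene pin 0.74 [220.9 292.5] 174
scene pin 0.72 [334.4 211.7] 196
scene pin 0.51 [305.3 189.8] 124
scene pin_knob 0.58 [223.1 291.2] 179
scene pin_knob 0.53 [265.4 162.9] 96
scene pin_knob 0.5 [336.8 216.5] 136
scene pin_knob 0.45 [304.1 190.7] 112
scene clamp 0.95 [273.  178.1] 595
scene tray 0.61 [230.2 203.3] 2003
scene easel 0.77 [270.  198.2] 2866
scene easel 0.71 [269.  179.7] 496
top pin 0.69 [187.4 193.8] 107
top pin 0.64 [196.1 150.4] 120
top pin 0.62 [247. 183.] 87
top pin 0.58 [315.9 159.4] 102
top pin_knob 0.69 [196.4 151.1] 104
top pin_knob 0.62 [187.5 197.3] 100
top pin_knob 0.61 [240.5 184.8] 57
top pin_knob 0.23 [139.8 189.1] 327
top clamp 0.62 [237.1 183.4] 391
top tray 0.65 [261.7 214. ] 2397
top easel 0.61 [238.3 179.4] 1926
[ 122.63546721 -510.47503904  256.27414802] [[ 9.72332728e-01  2.33600229e-01 -5.47193266e-07]
 [ 2.33600228e-01 -9.72332726e-01  5.00033856e-05]
 [ 1.11487484e-05 -4.87477527e-05 -9.99999999e-01]] 0.6
```

View pics/s0.png

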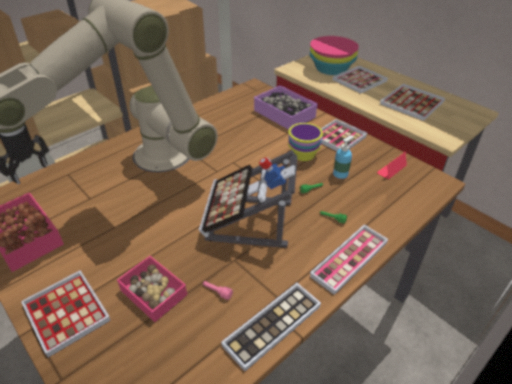

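View pics/t0.png

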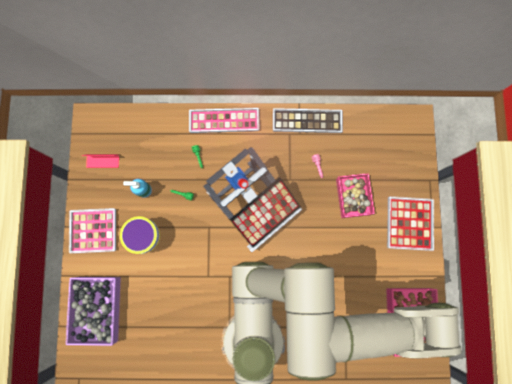

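The candidates are:
- red knob on the blue clamp: scene (265,163), top (243,184)
- green pins lying on the table: scene (334,215) and (305,190)
- pink pin: scene (221,292)

The red one seated in the mast fits the description. I'll check it in an enlarged crop.

Run:
```python
from h import *
a=snap("scene");b=snap("top")
def crop(p,box,s):return cv2.resize(p["pixels"][box[1]:box[3],box[0]:box[2],::-1],None,fx=s,fy=s,interpolation=cv2.INTER_CUBIC)
A=crop(a,(190,140,310,250),3.3333);B=crop(b,(190,140,310,250),3.3333)
cv2.imwrite("pics/c0.png",np.hstack([A,B]))
rs=[]
for p,(u,v) in((a,(265,163)),(b,(243,184))):
    h=cv2.cvtColor(p["pixels"],cv2.COLOR_RGB2HSV).astype(int)
    m=((h[...,0]<8)|(h[...,0]>172))&(h[...,1]>150)&(h[...,2]>90)
    n,l,st,c=cv2.connectedComponentsWithStats(m.astype(np.uint8))
    k=1+np.argmin(np.hypot(c[1:,0]-u,c[1:,1]-v));print(c[k],st[k]);rs.append(ray(p,c[k]))
print("knob",tri(rs))
# tray & clamp triangulation (rough) and tray corners
for th in("tray","clamp"):
    q=[]
    for p in(a,b):
        d=r.trace(th,p)[0];rg=d["region"].astype(np.uint8)
        cs=max(cv2.findContours(rg,0,1)[0],key=cv2.contourArea)
        print(th,np.round(d["uv"]),cv2.minAreaRect(cs),cv2.boxPoints(cv2.minAreaRect(cs)).round(1).tolist());q.append(ray(p,d["uv"]))
    print(tri(q))
print("top cam",ray(b,(256,192)),ray(a,(256,192)))
```

```text
[265.22807018 163.80701754] [259 159  12   9  57]
[241.66666667 181.66666667] [239 179   8   8  33]
knob (array([570.70812035,  37.41264644, 250.04959842]), [np.float64(1.3236283669744464), np.float64(1.323628366974263)])
tray [228. 200.] ((228.01377868652344, 198.95413208007812), (36.20583724975586, 77.10502624511719), 16.699241638183594) [[199.60000610351562, 230.6999969482422], [221.8000030517578, 156.8000030517578], [256.3999938964844, 167.1999969482422], [234.3000030517578, 241.10000610351562]]
tray [265. 212.] ((264.88519287109375, 212.7622833251953), (36.8746223449707, 65.1707763671875), 50.19443130493164) [[228.0, 219.5], [278.1000061035156, 177.6999969482422], [301.70001220703125, 206.10000610351562], [251.6999969482422, 247.8000030517578]]
(array([484.21154735, -46.22290491,  93.36425045]), [np.float64(0.24345513398657345), np.float64(0.24345513398667695)])
clamp [271. 179.] ((267.6313781738281, 180.71336364746094), (24.915414810180664, 41.18281173706055), 49.63546371459961) [[243.89999389648438, 184.60000610351562], [275.29998779296875, 157.89999389648438], [291.3999938964844, 176.89999389648438], [260.0, 203.5]]
clamp [236. 180.] ((238.06753540039062, 181.2232666015625), (20.70465850830078, 55.437034606933594), 49.9697380065918) [[210.1999969482422, 191.10000610351562], [252.60000610351562, 155.5], [266.0, 171.3000030517578], [223.5, 207.0]]
(array([584.14719951,  55.94047818, 186.90096438]), [np.float64(5.150298893643985), np.float64(5.150298893644026)])
top cam (array([ 315.78907577,    8.84076928, 1669.63912464]), array([ 0.15330171, -0.01334001, -0.98808938])) (array([1292.86563488, -681.142612  , 1037.55544885]), array([-0.54537214,  0.51266143, -0.66313459]))
```

View pics/c0.png

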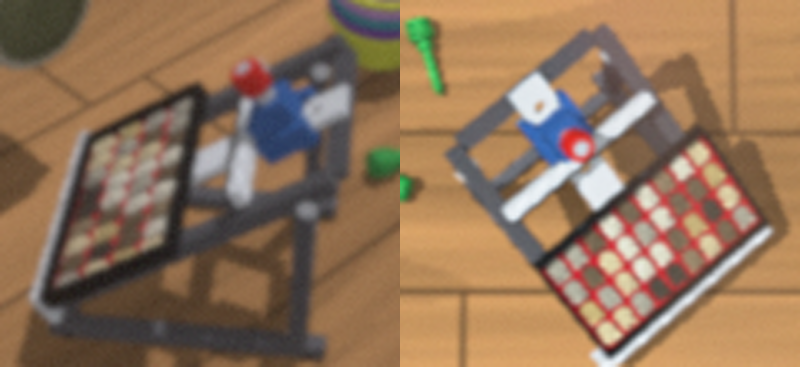

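The crop confirms it: the red knob sits on the blue clamp at scene (265,163) and top (242,182), triangulated to about (571,37,250). The look-alikes lie on the table. Next I'll plan a standoff pose along the pin axis.

```bash
cat >> h.py <<'E'
from scipy.spatial.transform import Rotation as Ro
def frame(psi):
    c,s=np.cos(np.radians(35)),np.sin(np.radians(35))
    x=np.array([c*np.cos(psi),c*np.sin(psi),s]);y=np.array([-np.sin(psi),np.cos(psi),0]);return x,y,np.cross(x,y)
def target_R(psi):
    x,y,n=frame(psi);return np.column_stack([x,-y,-n])
def plan(T,R,N,s=None):
    s=s or r.state();p=np.array(s["eef_pos"]);R0=np.array(s["tool_rot"])
    w=Ro.from_matrix(R0.T@R).as_rotvec()/N;D=Ro.from_rotvec(w).as_matrix()
    A=np.zeros((3,3));Q=R0.copy()
    for i in range(N):A+=Q;Q=Q@D
    v=np.linalg.solve(A,T-p)
    print("N",N,"translation",np.round(v/25,3).tolist(),"twist",np.round(np.degrees(w)/5,3).tolist())
E
python3 - <<'E'
from h import *
b=snap("top")
P=[]
for uv in((228,219.5),(278.1,177.7)):
    c,d=ray(b,uv);P.append(c+d*(140-c[2])/d[2])
e=P[0]-P[1];psi=np.arctan2(e[1],e[0])-np.pi/2;print(P,np.degrees(psi))
x,y,n=frame(psi);K=np.array([571,37,250.])
print(x,y,n);T=K+156*n;print(T)
plan(T,target_R(psi),24)
E
```

```text
[array([452.34003581,  89.52771056, 140.        ]), array([606.40535749, -93.08734401, 140.        ])] 40.15304315069127
[0.62609819 0.52821504 0.57357644] [-0.6448315   0.76432476  0.        ] [-0.43839867 -0.36986015  0.81915204]
[502.60980734 -20.69818406 377.78771891]
N 24 translation [0.968, -0.465, 0.089] twist [0.068, 0.286, -0.215]
```

>>> {"fn": "arm_command", "kwargs": {
  "commands": [
    {"grip": 1, "translation": [0.968, -0.465, 0.089], "twist": [0.068, 0.286, -0.215]},
    {"grip": 1, "translation": [0.968, -0.465, 0.089], "twist": [0.068, 0.286, -0.215]},
    {"grip": 1, "translation": [0.968, -0.465, 0.089], "twist": [0.068, 0.286, -0.215]},
    {"grip": 1, "translation": [0.968, -0.465, 0.089], "twist": [0.068, 0.286, -0.215]},
    {"grip": 1, "translation": [0.968, -0.465, 0.089], "twist": [0.068, 0.286, -0.215]},
    {"grip": 1, "translation": [0.968, -0.465, 0.089], "twist": [0.068, 0.286, -0.215]},
    {"grip": 1, "translation": [0.968, -0.465, 0.089], "twist": [0.068, 0.286, -0.215]},
    {"grip": 1, "translation": [0.968, -0.465, 0.089], "twist": [0.068, 0.286, -0.215]}
  ],
  "squeeze": 80
}}

```text
t: 1.62
eef_pos: [280.9, -363.1, 257.2]
tool_rot: [[0.908, 0.381, 0.175], [0.367, -0.924, 0.106], [0.202, -0.032, -0.979]]
ft_force: [0.4, -0.7, -0.1]
finger_gap: 85.7
finger_force: 0.0
```

>>> {"fn": "arm_command", "kwargs": {
  "commands": [
    {"grip": 1, "translation": [0.968, -0.465, 0.089], "twist": [0.068, 0.286, -0.215]},
    {"grip": 1, "translation": [0.968, -0.465, 0.089], "twist": [0.068, 0.286, -0.215]},
    {"grip": 1, "translation": [0.968, -0.465, 0.089], "twist": [0.068, 0.286, -0.215]},
    {"grip": 1, "translation": [0.968, -0.465, 0.089], "twist": [0.068, 0.286, -0.215]},
    {"grip": 1, "translation": [0.968, -0.465, 0.089], "twist": [0.068, 0.286, -0.215]},
    {"grip": 1, "translation": [0.968, -0.465, 0.089], "twist": [0.068, 0.286, -0.215]},
    {"grip": 1, "translation": [0.968, -0.465, 0.089], "twist": [0.068, 0.286, -0.215]},
    {"grip": 1, "translation": [0.968, -0.465, 0.089], "twist": [0.068, 0.286, -0.215]}
  ]
}}

```text
t: 2.28
eef_pos: [410.6, -196.9, 299.4]
tool_rot: [[0.79, 0.521, 0.324], [0.467, -0.853, 0.232], [0.397, -0.032, -0.917]]
ft_force: [1.2, -0.7, 0.5]
finger_gap: 85.6
finger_force: 0.0
```

Run:
```python
from h import *
psi=np.radians(40.15);x,y,n=frame(psi)
s=r.state();print(s["t"],s["eef_pos"],np.round(s["q"],2))
plan(np.array([571,37,250])+156*n,target_R(psi),8)
```

```text
2.2833 [ 410.61598625 -196.90945601  299.39011142] [-0.92  0.06  1.75  0.42  1.35  0.01]
N 8 translation [0.962, -0.463, 0.087] twist [0.067, 0.285, -0.214]
```

>>> {"fn": "arm_command", "kwargs": {
  "commands": [
    {"grip": 1, "translation": [0.968, -0.465, 0.089], "twist": [0.068, 0.286, -0.215]},
    {"grip": 1, "translation": [0.968, -0.465, 0.089], "twist": [0.068, 0.286, -0.215]},
    {"grip": 1, "translation": [0.968, -0.465, 0.089], "twist": [0.068, 0.286, -0.215]},
    {"grip": 1, "translation": [0.968, -0.465, 0.089], "twist": [0.068, 0.286, -0.215]},
    {"grip": 1, "translation": [0.968, -0.465, 0.089], "twist": [0.068, 0.286, -0.215]},
    {"grip": 1, "translation": [0.968, -0.465, 0.089], "twist": [0.068, 0.286, -0.215]},
    {"grip": 1, "translation": [0.968, -0.465, 0.089], "twist": [0.068, 0.286, -0.215]},
    {"grip": 1, "translation": [0.968, -0.465, 0.089], "twist": [0.068, 0.286, -0.215]}
  ]
}}

```text
t: 2.95
eef_pos: [503.3, -19.6, 378.0]
tool_rot: [[0.625, 0.646, 0.438], [0.529, -0.764, 0.371], [0.574, -0.0, -0.819]]
ft_force: [-0.8, -0.2, 0.3]
finger_gap: 85.4
finger_force: 0.0
```

Run:
```python
from h import *
psi=np.radians(40.15);x,y,n=frame(psi)
w=snap("wrist");s=r.state();print(s["t"],s["eef_pos"],np.round(s["q"],2),np.round(s["qvel"],2))
cv2.imwrite("pics/w1.png",w["pixels"][:,:,::-1])
print(ray(w,(256,192)))
K=np.array([571,37,250.])
print(proj(w,[K,K+13*n,K-26*n]))
for th in("pin_knob","clamp","tray"):
    for d in r.trace(th,w)[:3]:print(th,d["score"],d["uv"],d["region"].sum())
```

```text
3.0 [504.13647328 -16.98232554 380.34704436] [-0.53  0.01  1.64  0.6   1.31  0.23] [-0.06 -0.    0.01 -0.04  0.01 -0.06]
(array([496.56986087, -25.62438336, 516.14208487]), array([ 0.25351888,  0.20021179, -0.94638439]))
[[252.69633244 184.82209162]
 [252.69647843 188.92396834]
 [252.69608513 177.61407276]]
pin_knob 0.93 [232.4, 93.7] 403
pin_knob 0.9 [469.3, 297.6] 699
pin_knob 0.76 [136.6, 140.4] 206
clamp 0.84 [249.6, 210.4] 5777
tray 0.88 [251.9, 312.8] 18312
tray 0.56 [250.8, 191.6] 1248
tray 0.43 [255.2, 172.6] 18594
```

View pics/w1.png

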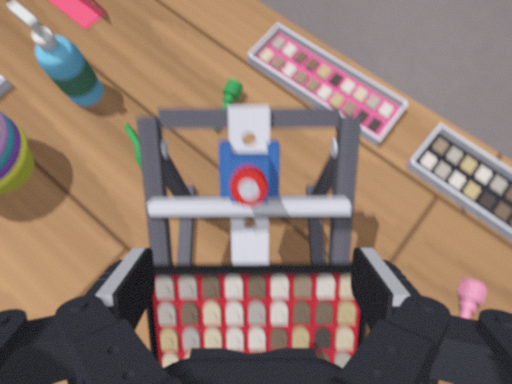

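The wrist view lines up with the slope. The knob is at (249,185), the free upper mast hole at (249,138), and the grey crossbar runs along rows 200–215, columns 148–351. I'll fit the pose from these features.

```bash
cat > fit.py <<'E'
from h import *
from scipy.optimize import least_squares
def knobfill(p,u,v,f=20):
    h=cv2.cvtColor(p["pixels"],cv2.COLOR_RGB2HSV).astype(int)
    m=((h[...,0]<8)|(h[...,0]>170))&(h[...,1]>120)&(h[...,2]>60)
    n,l,st,c=cv2.connectedComponentsWithStats(m.astype(np.uint8))
    k=[i for i in range(1,n) if st[i,4]>f];k=min(k,key=lambda i:np.hypot(*(c[i]-[u,v])))
    cs=max(cv2.findContours((l==k).astype(np.uint8),0,1)[0],key=cv2.contourArea)
    H=cv2.convexHull(cs);mm=np.zeros(m.shape,np.uint8);cv2.fillPoly(mm,[H],1);return mm
E
python3 - <<'E'
from fit import *
w=snap("wrist");a=snap("scene");b=snap("top")
psi=np.radians(40.15);x,y,n=frame(psi)
def knobpts(K,psi):
    x,y,n=frame(psi);t=np.linspace(0,2*np.pi,60)
    return np.array([K+15*(np.cos(i)*x+np.sin(i)*y)+z*n for z in(-13,13) for i in t])
obs=[]
for p,g in((w,(249,185)),(a,(265,163)),(b,(242,182))):
    m=knobfill(p,*g);M=cv2.moments(m,True);c=np.array([M["m10"],M["m01"]])/M["m00"];print(c,M["m00"]);obs.append((p,c,M["m00"]))
def pc(p,K,psi):
    q=proj(p,knobpts(K,psi)).astype(np.float32);H=cv2.convexHull(q);M=cv2.moments(H);return np.array([M["m10"],M["m01"]])/M["m00"],M["m00"]
def f(K):return np.concatenate([(pc(p,K,psi)[0]-c)*(1 if i else .5) for i,(p,c,_) in enumerate(obs)])
s=least_squares(f,[571,37,250]);K=s.x;print("K",K,s.fun)
for p,c,A in obs:print(pc(p,K,psi),A)
# sanity: hole +30 and crossbar ends projected to wrist
F=K-60*n
print("hole",proj(w,[F+30*x,]),"xbar",proj(w,[F-29*x+100*y+22*n,F-29*x-100*y+22*n,F-45*x+100*y+22*n,F-45*x-100*y+22*n]))
print("mast edges",proj(w,[F+30*x+20*y,F+30*x-20*y]))
g=cv2.cvtColor(w["pixels"],cv2.COLOR_RGB2GRAY).astype(int)
print(g[195:225,170],g[195:225,330]);print(g[207,138:160],g[207,340:362]);print(g[138,220:280])
sub=g[128:150,238:262];yy,xx=np.where(sub<sub.max()-60);print("hole",xx.mean()+238,yy.mean()+128,len(xx))
st=r.state();print(st["eef_pos"]);R=np.array(st["tool_rot"])
print("err in tool axes to K+156n:",R.T@(K+156*n-st["eef_pos"]))
E
```

```text
[249.25745951 186.99829497] 1173.0
[264.97 162.95] 100.0
[242.81578947 183.10526316] 76.0
K [567.39111165  36.51302229 250.89848049] [ 0.21493196 -0.04392309 -0.26656222  0.2182956  -0.56995713 -0.25334349]
(array([249.68732343, 186.91044879]), 1244.7644624860259) 1173.0
(array([264.70343778, 163.1682956 ]), 110.34902000706643) 100.0
(array([242.24583235, 182.85191967]), 85.08016105613206) 76.0
hole [[250.19578054 141.04002135]] xbar [[147.89912451 204.25507885]
 [352.26119079 204.5188144 ]
 [149.29958045 219.56907704]
 [350.8873665  219.83049038]]
mast edges [[230.0815539  141.00821224]
 [270.30979292 141.0591605 ]]
[143 144 148 160 179 194 197 199 206 217 229 227 222 221 218 218 218 216
 216 215 202 161  98  67  89 123 133 136 134 130] [142 145 156 173 194 200 201 204 210 223 227 223 222 220 219 216 213 216
 216 212 185 131  73  62  85  95  91  85  87  87]
[163 162 162 161 162 162 160 145 130 145 186 216 223 222 224 223 223 223
 223 224 223 223] [222 222 221 223 221 223 223 222 221 223 208 175 132 111 120 134 147 148
 145 150 151 154]
[152 154 151 150 152 152 152 151 159 186 210 218 218 217 215 216 219 219
 218 219 217 214 200 178 161 160 161 159 158 159 157 157 156 153 153 167
 191 207 218 219 218 219 219 222 219 220 219 220 217 210 189 166 157 155
 156 154 154 153 153 152]
hole 249.10679611650485 139.79611650485438 103
[502.7914727  -21.56460763 376.91556466]
err in tool axes to K+156n: [-1.16586565 -2.73842219 -2.96904635]
```

>>> {"fn": "arm_command", "kwargs": {
  "commands": [
    {"grip": 1, "translation": [0, -0.06, 0.7], "twist": [0, 0, 0]},
    {"grip": 1, "translation": [0, -0.07, 0.8], "twist": [0, 0, 0]},
    {"grip": 1, "translation": [0, 0, 0.8], "twist": [0, 0, 0]},
    {"grip": 1, "translation": [0, 0, 0.8], "twist": [0, 0, 0]},
    {"grip": 1, "translation": [0, 0, 0.7], "twist": [0, 0, 0]},
    {"grip": 1, "translation": [0, 0, 0], "twist": [0, 0, 0]},
    {"grip": 1, "translation": [0, 0, 0], "twist": [0, 0, 0]}
  ]
}}

```text
t: 3.88
eef_pos: [542.3, 16.4, 299.2]
tool_rot: [[0.628, 0.645, 0.437], [0.528, -0.764, 0.37], [0.572, -0.002, -0.82]]
ft_force: [-0.0, 0.9, 0.8]
finger_gap: 85.3
finger_force: 0.0
```

Run:
```python
from fit import *
w=snap("wrist");psi=np.radians(40.15);x,y,n=frame(psi)
K=np.array([567.4,36.5,250.9])
m=knobfill(w,250,185);M=cv2.moments(m,True);print("knob",M["m10"]/M["m00"],M["m01"]/M["m00"],M["m00"])
t=np.linspace(0,6.28,60)
for dx in(0,2):
    q=proj(w,[K+dx*x+15*(np.cos(i)*x+np.sin(i)*y)+z*n for z in(-13,13) for i in t]).astype(np.float32);M=cv2.moments(cv2.convexHull(q));print(M["m10"]/M["m00"],M["m01"]/M["m00"],M["m00"])
st=r.state();R=np.array(st["tool_rot"]);print(st["t"],"err to K+8n",R.T@(K+8*n-st["eef_pos"]),np.round(R-target_R(psi),3).tolist())
save(w,"w2.png")
```

```text
knob 253.05658400279427 231.01152637093958 2863.0
253.57922345681854 231.0014440496638 2971.6925015397137
253.58086659084765 227.7390643490902 2972.526288683526
3.9333 err to K+8n [-1.79457297  0.57070006 50.78645964] [[0.001, -0.0, -0.0], [-0.0, -0.0, -0.0], [-0.0, -0.0, -0.0]]
```

View pics/w2.png

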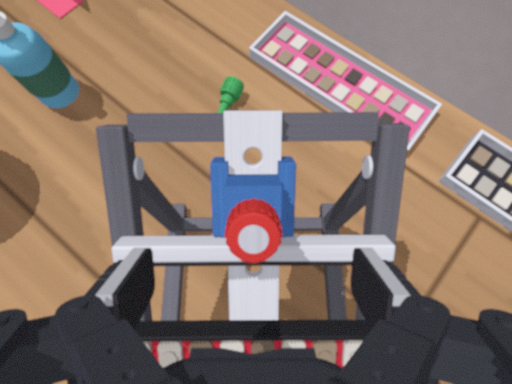

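The knob at (253,231) agrees with the model, and the jaws straddle it symmetrically with inner edges at columns 154 and 352. Now I'll descend and grip.

>>> {"fn": "arm_command", "kwargs": {
  "commands": [
    {"grip": 1, "translation": [-0.07, 0.01, 0.6], "twist": [0, 0, 0]},
    {"grip": 1, "translation": [0, 0, 0.6], "twist": [0, 0, 0]},
    {"grip": 1, "translation": [0, 0, 0.5], "twist": [0, 0, 0]},
    {"grip": 0.7, "translation": [0, 0, 0.33], "twist": [0, 0, 0]},
    {"grip": 0.5, "translation": [0, 0, 0], "twist": [0, 0, 0]},
    {"grip": 0.42, "translation": [0, 0, 0], "twist": [0, 0, 0]},
    {"grip": 0.42, "translation": [0, 0, 0], "twist": [0, 0, 0]}
  ]
}}

```text
t: 4.52
eef_pos: [563.8, 34.0, 258.0]
tool_rot: [[0.626, 0.645, 0.439], [0.528, -0.765, 0.369], [0.574, 0.001, -0.819]]
ft_force: [0.1, 0.0, -0.2]
finger_gap: 39.0
finger_force: 0.0
```

Run:
```python
from fit import *
psi=np.radians(40.15);x,y,n=frame(psi);K=np.array([567.4,36.5,250.9])
w=snap("wrist");st=r.state();R=np.array(st["tool_rot"]);print(st["t"],"err to K+8n",R.T@(K+8*n-st["eef_pos"]),st["finger_gap"],st["ft_force"])
save(w,"w3.png")
```

```text
4.5667 err to K+8n [-0.56250998  0.4186088   0.30965629] 36.15353339358491 [ 0.6919608  -0.05636935  0.25892989]
```

View pics/w3.png

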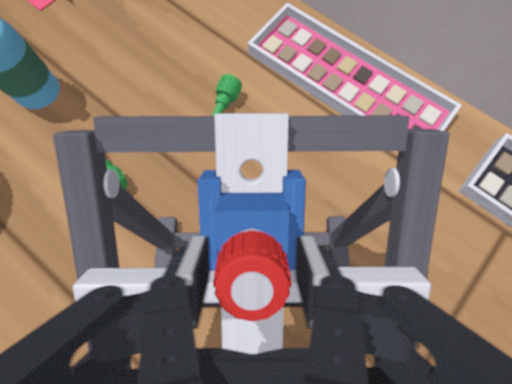

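The knob (216–290 wide, centred at 253) sits between the pads, whose inner edges are at about 210 and 300. Closing.

>>> {"fn": "arm_command", "kwargs": {
  "commands": [
    {"grip": 0.2, "translation": [0, 0, 0], "twist": [0, 0, 0]},
    {"grip": 0.2, "translation": [0, 0, 0], "twist": [0, 0, 0]},
    {"grip": 0.2, "translation": [0, 0, 0], "twist": [0, 0, 0]},
    {"grip": 0.2, "translation": [0, 0, 0], "twist": [0, 0, 0]}
  ],
  "squeeze": 70
}}

```text
t: 4.9
eef_pos: [563.7, 34.1, 258.1]
tool_rot: [[0.626, 0.645, 0.439], [0.529, -0.764, 0.369], [0.574, 0.001, -0.819]]
ft_force: [-4.4, -1.7, 5.3]
finger_gap: 28.2
finger_force: 68.4
```

>>> {"fn": "arm_command", "kwargs": {
  "commands": [
    {"grip": 0.2, "translation": [0, 0, -0.15], "twist": [0, 0, 0]},
    {"grip": 0.2, "translation": [0, 0, -0.15], "twist": [0, 0, 0]},
    {"grip": 0.2, "translation": [0, 0, -0.15], "twist": [0, 0, 0]},
    {"grip": 0.2, "translation": [0, 0, -0.2], "twist": [0, 0, 0]},
    {"grip": 0.2, "translation": [0, 0, -0.25], "twist": [0, 0, 0]},
    {"grip": 0.2, "translation": [0, 0, -0.3], "twist": [0, 0, 0]},
    {"grip": 0.2, "translation": [0, 0, 0], "twist": [0, 0, 0]},
    {"grip": 0.2, "translation": [0, 0, 0], "twist": [0, 0, 0]}
  ]
}}

```text
t: 5.57
eef_pos: [550.7, 23.1, 282.3]
tool_rot: [[0.626, 0.645, 0.439], [0.528, -0.765, 0.369], [0.574, 0.001, -0.819]]
ft_force: [0.1, -0.5, 0.8]
finger_gap: 28.3
finger_force: 71.9
```

Run:
```python
from fit import *
psi=np.radians(40.15);x,y,n=frame(psi);K=np.array([567.4,36.5,250.9])
w=snap("wrist");st=r.state();R=np.array(st["tool_rot"]);print(st["t"],"from grasp",R.T@(st["eef_pos"]-np.array([563.7,34.1,258.1])),st["finger_gap"],"ftool",R.T@st["ft_force"])
save(w,"w4.png")
```

```text
5.6167 from grasp [ -0.14296428  -0.06693271 -29.30327112] 28.489711577612262 ftool [ 1.11871643 -0.16722609 -0.7217289 ]
```

View pics/w4.png

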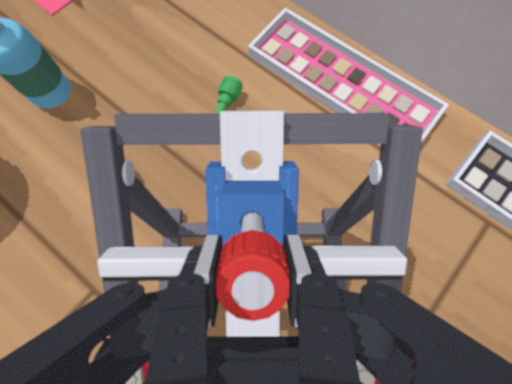

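The pin is drawn about 29 mm. The shank shows between the knob and the guide block, and there is no slip in the jaws. Now I'll slide the clamp down.

>>> {"fn": "arm_command", "kwargs": {
  "commands": [
    {"grip": 0.2, "translation": [-0.2, 0, 0], "twist": [0, 0, 0]},
    {"grip": 0.2, "translation": [-0.35, 0, 0], "twist": [0, 0, 0]},
    {"grip": 0.2, "translation": [-0.45, 0, 0], "twist": [0, 0, 0]},
    {"grip": 0.2, "translation": [-0.45, 0, 0], "twist": [0, 0, 0]},
    {"grip": 0.2, "translation": [-0.45, 0, 0], "twist": [0, 0, 0]},
    {"grip": 0.2, "translation": [-0.3, 0, 0], "twist": [0, 0, 0]},
    {"grip": 0.2, "translation": [-0.12, 0, 0], "twist": [0, 0, 0]},
    {"grip": 0.2, "translation": [0, 0, 0], "twist": [0, 0, 0]}
  ]
}}

```text
t: 6.28
eef_pos: [513.8, -7.7, 247.7]
tool_rot: [[0.628, 0.644, 0.437], [0.528, -0.765, 0.37], [0.572, -0.001, -0.82]]
ft_force: [-0.2, -0.4, -1.6]
finger_gap: 28.1
finger_force: 71.8
```

Run:
```python
from fit import *
psi=np.radians(40.15);x,y,n=frame(psi)
w=snap("wrist");st=r.state();R=np.array(st["tool_rot"]);print(st["t"],"from grasp",R.T@(st["eef_pos"]-np.array([563.7,34.1,258.1])),st["finger_gap"],"ftool",R.T@st["ft_force"])
save(w,"w5.png")
```

```text
6.3333 from grasp [-59.05241677  -0.23709619 -28.67120918] 28.28914294672991 ftool [-1.93110205  0.86422667  0.39342788]
```

View pics/w5.png

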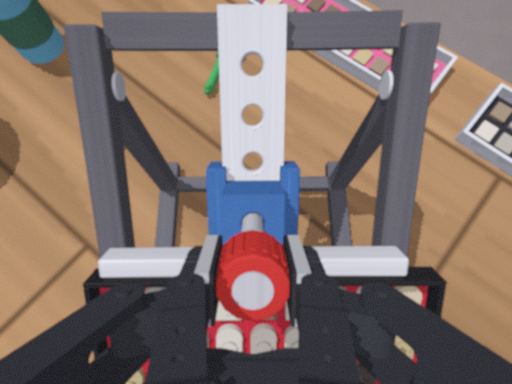

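The clamp has slid down: three free mast holes show at (252,63), (252,115) and (252,161), and the crossbar is at the tray edge. Fine alignment next.

>>> {"fn": "arm_command", "kwargs": {
  "commands": [
    {"grip": 0.2, "translation": [-0.04, 0, 0], "twist": [0, 0, 0]},
    {"grip": 0.2, "translation": [0, 0, 0], "twist": [0, 0, 0]},
    {"grip": 0.2, "translation": [0, 0, 0], "twist": [0, 0, 0]},
    {"grip": 0.2, "translation": [0, 0, 0], "twist": [0, 0, 0]}
  ]
}}

```text
t: 6.67
eef_pos: [513.7, -7.7, 247.7]
tool_rot: [[0.626, 0.645, 0.437], [0.528, -0.764, 0.37], [0.573, -0.001, -0.82]]
ft_force: [1.5, -1.4, -2.1]
finger_gap: 28.1
finger_force: 71.6
```

Run:
```python
from fit import *
psi=np.radians(40.15)
for i in range(3):
    snap("wrist");st=r.state();R=np.array(st["tool_rot"]);print(st["t"],"from grasp",target_R(psi).T@(st["eef_pos"]-np.array([563.7,34.1,258.1])),"ftool",R.T@st["ft_force"],np.round(Ro.from_matrix(target_R(psi).T@R).as_rotvec(True),2))
```

```text
6.7167 from grasp [-59.35763264  -0.28505645 -28.84260571] ftool [0.01858963 2.5278798  2.7598617 ] [ 0.04 -0.05  0.  ]
6.7667 from grasp [-59.3460538   -0.31132346 -28.83608469] ftool [-0.61503842  2.54273951  3.11611423] [ 0.04 -0.04  0.01]
6.8167 from grasp [-59.38293352  -0.30068028 -28.85229   ] ftool [-0.75443951  2.41419479  3.82388388] [ 0.04 -0.04  0.01]
```

>>> {"fn": "arm_command", "kwargs": {
  "commands": [
    {"grip": 0.2, "translation": [-0.025, 0, 0], "twist": [0, 0, 0]},
    {"grip": 0.2, "translation": [0, 0, 0.15], "twist": [0, 0, 0]},
    {"grip": 0.2, "translation": [0, 0, 0.2], "twist": [0, 0, 0]},
    {"grip": 0.2, "translation": [0, 0, 0.15], "twist": [0, 0, 0]},
    {"grip": 0.2, "translation": [0, 0, 0.1], "twist": [0, 0, 0]},
    {"grip": 0.2, "translation": [0, 0, 0], "twist": [0, 0, 0]}
  ]
}}

```text
t: 7.32
eef_pos: [520.1, -2.3, 234.7]
tool_rot: [[0.627, 0.645, 0.438], [0.528, -0.764, 0.37], [0.573, -0.001, -0.819]]
ft_force: [6.4, 1.2, -4.0]
finger_gap: 28.2
finger_force: 71.3
```

```bash
cat > chk.py <<'E'
from fit import *
psi=np.radians(40.15)
st=r.state();R=np.array(st["tool_rot"]);print(st["t"],"from grasp",target_R(psi).T@(st["eef_pos"]-np.array([563.7,34.1,258.1])),"ftool",R.T@st["ft_force"],st["finger_gap"])
E
python3 chk.py
```

```text
7.3167 from grasp [-59.97029055  -0.25305955 -13.39105046] ftool [2.37525862 3.21833308 6.57659197] 28.152108471362016
```

The nose is inside the mast hole and the force is low. Pushing home.

>>> {"fn": "arm_command", "kwargs": {
  "commands": [
    {"grip": 0.2, "translation": [0, 0, 0.12], "twist": [0, 0, 0]},
    {"grip": 0.2, "translation": [0, 0, 0.12], "twist": [0, 0, 0]},
    {"grip": 0.2, "translation": [0, 0, 0.12], "twist": [0, 0, 0]},
    {"grip": 0.2, "translation": [0, 0, 0.1], "twist": [0, 0, 0]},
    {"grip": 0.2, "translation": [0, 0, 0.05], "twist": [0, 0, 0]},
    {"grip": 0.2, "translation": [0, 0, 0], "twist": [0, 0, 0]},
    {"grip": 0.2, "translation": [0, 0, 0], "twist": [0, 0, 0]}
  ]
}}

```text
t: 7.9
eef_pos: [525.4, 2.3, 224.4]
tool_rot: [[0.627, 0.645, 0.437], [0.528, -0.764, 0.37], [0.573, -0.001, -0.82]]
ft_force: [3.0, 0.6, -1.4]
finger_gap: 28.1
finger_force: 71.8
```

```bash
python3 chk.py
```

```text
7.9 from grasp [-60.12628969  -0.37137006  -0.94489983] ftool [1.41379398 1.50548172 2.66810466] 28.066241391400506
```

>>> {"fn": "arm_command", "kwargs": {
  "commands": [
    {"grip": 0.2, "translation": [0, 0, 0.03], "twist": [0, 0, 0]},
    {"grip": 0.2, "translation": [0, 0, 0.03], "twist": [0, 0, 0]},
    {"grip": 0.2, "translation": [0, 0, 0.03], "twist": [0, 0, 0]},
    {"grip": 0.2, "translation": [0, 0, 0], "twist": [0, 0, 0]},
    {"grip": 0.2, "translation": [0, 0, 0], "twist": [0, 0, 0]}
  ]
}}

```text
t: 8.32
eef_pos: [526.0, 2.7, 223.7]
tool_rot: [[0.626, 0.646, 0.438], [0.529, -0.764, 0.37], [0.573, 0.0, -0.82]]
ft_force: [-10.7, -5.4, 12.3]
finger_gap: 28.3
finger_force: 74.1
```

```bash
python3 chk.py
```

```text
8.3167 from grasp [-59.90002713  -0.29233624   0.0618564 ] ftool [ -2.52390494  -2.76949828 -16.73338765] 28.27662763732076
```

It is seated: z is back to the start value and the collar reaction is 17 N. I'll release and retreat along the pin axis.

>>> {"fn": "arm_command", "kwargs": {
  "commands": [
    {"grip": 0.2, "translation": [0, 0, -0.03], "twist": [0, 0, 0]},
    {"grip": 0.5, "translation": [0, 0, 0], "twist": [0, 0, 0]},
    {"grip": 0.8, "translation": [0, 0, 0], "twist": [0, 0, 0]},
    {"grip": 1, "translation": [0, 0, 0], "twist": [0, 0, 0]},
    {"grip": 1, "translation": [0, 0, 0], "twist": [0, 0, 0]},
    {"grip": 1, "translation": [0, 0, 0], "twist": [0, 0, 0]}
  ]
}}

```text
t: 8.82
eef_pos: [526.0, 2.8, 223.3]
tool_rot: [[0.627, 0.645, 0.437], [0.528, -0.764, 0.37], [0.573, -0.001, -0.82]]
ft_force: [-0.1, -0.3, 1.4]
finger_gap: 84.9
finger_force: 0.0
```

>>> {"fn": "arm_command", "kwargs": {
  "commands": [
    {"grip": 1, "translation": [0, 0, -0.3], "twist": [0, 0, 0]},
    {"grip": 1, "translation": [0, 0, -0.6], "twist": [0, 0, 0]},
    {"grip": 1, "translation": [0, 0, -0.9], "twist": [0, 0, 0]},
    {"grip": 1, "translation": [0, 0, -0.9], "twist": [0, 0, 0]},
    {"grip": 1, "translation": [0, 0, -0.9], "twist": [0, 0, 0]},
    {"grip": 1, "translation": [0, 0, -0.6], "twist": [0, 0, 0]},
    {"grip": 1, "translation": [0, 0, 0], "twist": [0, 0, 0]},
    {"grip": 1, "translation": [0, 0, 0], "twist": [0, 0, 0]}
  ]
}}

```text
t: 9.48
eef_pos: [480.1, -36.4, 309.8]
tool_rot: [[0.627, 0.644, 0.439], [0.528, -0.765, 0.369], [0.573, 0.0, -0.819]]
ft_force: [-0.5, 0.3, -0.1]
finger_gap: 85.1
finger_force: 0.0
```

Run:
```python
from fit import *
psi=np.radians(40.15);x,y,n=frame(psi)
w=snap("wrist");a=snap("scene");st=r.state();print(st["t"],st["finger_gap"],st["ft_force"])
K=np.array([567.4,36.5,250.9])-60*x;t=np.linspace(0,6.28,60)
u=proj(w,K)[0];m=knobfill(w,*u);M=cv2.moments(m,True);print(M["m10"]/M["m00"],M["m01"]/M["m00"],M["m00"])
for dz in(0,3,8):
    q=proj(w,[K+dz*n+15*(np.cos(i)*x+np.sin(i)*y)+z*n for z in(-13,13) for i in t]).astype(np.float32);M=cv2.moments(cv2.convexHull(q));print(dz,M["m10"]/M["m00"],M["m01"]/M["m00"],M["m00"])
cv2.imwrite("pics/w6.png",np.hstack([cv2.resize(w["pixels"][...,::-1],(400,300)),cv2.resize(a["pixels"][130:250,180:340,::-1],(400,300))]))
```

```text
9.5833 85.37519225413301 [ 0.82226946  0.17260817 -0.35678529]
251.9119850187266 199.8501872659176 1602.0
0 252.70708148480645 199.92112574000876 1709.9515695401933
3 252.71494213900388 201.19325888037355 1755.553620757768
8 252.7284762545598 203.38400152294045 1835.7014319451991
```

View pics/w6.png

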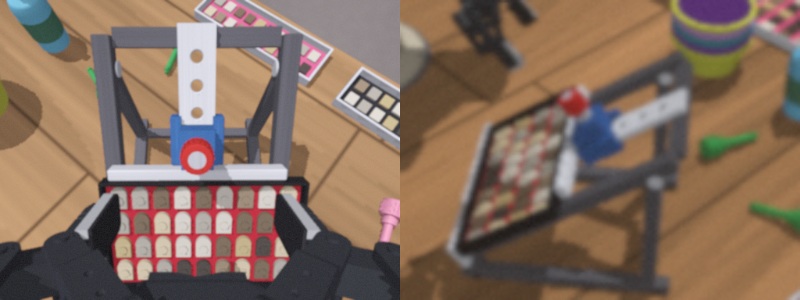

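The picture shows the pin home at about (197,155) in the left half: the measured knob centroid (251.9,199.9) matches the fully seated prediction (252.7,199.9). The crossbar is against the tray's upper edge, the tray is still on its lip, and the gripper is clear. Handing in.

```bash
python3 -c "
from bench import r
print(r.close_job())"
```

```text
the job is handed in; nothing more can be done
None
```

The clamp was slid 60 mm down against the tray's upper edge and the red-knobbed pin pushed fully home in the lowest mast hole; the gripper was clear when I handed the job in at about 9.6 s, but no verdict was returned.

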